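# Brake the bench trolley, load the pan, release the brake

### The arm

A 6-joint arm with a two-finger parallel gripper is mounted at the origin on the work surface. World frame = base frame: x ahead of the robot, y to its left, z up, the work surface at z = 0. Lengths are in m, angles in rad, forces in N, time in s.
With the tool pointing down it reaches from about 0.35 to 0.975 m from the base axis. Payload 4.9 kg.
Tool frame: the origin (TCP) lies on the centre line of the jaws, within the pads' length; the fingertips stand ctrl.nose_length ahead of it and the grasp point (between the pads) lies 2 mm behind it (ctrl.nose_length is the distance from the TCP to the fingertips, in m); z points along the fingers, y is the direction in which the jaws open and shut (so a half turn about z gives the same grasp; the last joint's range is limited). The gripper opens to 85 mm and grips with 20 to 120 N. Pads are 22 mm wide; open, the fingers measure 114 mm over their backs; the gripper's body (76 mm by 85 mm) begins 54 mm behind the grasp point. The pads swing forward as they close: fully open they stand 13 mm farther back than shut.
Start: joints at [1.08, 0.053, 1.613, -0, 1.476, -0.119], TCP at [0.227, 0.582, 0.248] pointing down, gripper open.
Joint ranges: [-3.01, 3.01], [-1.01, 2.22], [0.06, 2.58], [-1.02, 4.17], [0.09, 2.62], [-3.14, 3.14]. Speed limits (rad/s): [2.57, 2.57, 3.14, 3.14, 3.14, 3.14].

### API

Orientations are given as a rotation vector (axis times angle).
In Python, from station import sensors, get_image, order, ctrl gives the robot as it stands.
- The arm moves only by the tool move_arm, never from a script. Its argument "increments" is a list of rows, each a list of 5 numbers: the shift along the tool's x, y, z in cm, then the turn about the tool's z in degrees, then the finger opening in cm, from 0 to 8.54. In form: [[dx, dy, dz, twist, gripper], ...]. A call has 1 to 5 rows; each row is the pose to reach, as a shift and turn from the pose commanded when the call began, along the tool's axes at that moment; what a row does not reach only later rows make up. A row lasts 1/8 s, in which the tool goes at most 62.5 mm and 10.7 degrees, less where a joint would pass 70% of its speed; a pose out of reach is approached as far as the arm can. A call with a gripper value outside its range is refused whole. The fingers move at their own pace and stop on an object; "newtons" is the grip in N (left out, the last holds). Time passes only in rows, so rows that repeat a pose let the fingers close. It gives the time, the measured TCP pose, the force and the opening at its end, in the units of the state.
- sensors.get_obs(): the state, without advancing time (a new reading comes with each control period).
- get_image(name): name is "scene" or "top" or "wrist"; returns a dict with "image" (384x512x3 uint8, red, green, blue), "K" (3x3 intrinsics, pixels), "R" (3x3) and "t" (3): a world point X has camera coordinates R X + t. Camera axes: x right, y down, z forward; pixel columns grow to the right and rows downward; lengths in m; the calibration is good to about 2 mm. A picture is of the moment at which its call begins. There is no depth.
- order.finish_job(): hands the job in, once; it reports no verdict.
The state is a dict: "t": time; "q": joint angles; "dq": joint speeds; "effort": joint torques, N m; "tool_pos": TCP position; "tool_rot": TCP orientation; "contact_force": force on the tool from outside, world axes, zero at the start; "wrist_torque": the same for the moment, N m; "opening": finger opening in m.
Only numpy, scipy, OpenCV 4.12 (cv2) and the standard library are available. Lean on these libraries where they do the work, as an engineer would, in place of code of your own. Each camera call takes 0.05 s, during which the arm holds its last target.

### The job

The low trolley is docked at the end of the landing stand with its brake off: press its front pedal down until the brake shoes bite firmly on the wheels, then slide the full lidded pan from the stand onto the trolley, level and without lifting it, until it is home against the trolley's end stop. Then flick the pedal back up and let go, so that the loaded trolley is free to be wheeled off, still docked where it stands. Be firm but do not force the brake or ram the pan (more than about 25 N on the pedal or 20 N on the pan is too much), and leave the other things on the counter alone.

Things in the scene. Friction and masses are not known exactly. Their poses are not given: they have to be found in the camera images.
- brake (a joint): Brake lever angle (rad): 0 = pedal fully up, brake off; grows as the pedal goes down; limit 0.80. Starts at 0 to 0.10. Stiff: stays where left; 6 N at the pedal moves it. Between 0.40 and 0.65, varying with the unseen wear of the shoes, the shoes meet the wheels and it turns hard, giving some 3 N per mm; pressed there with 12 to 18 N it holds when let go. Below 0.2 the brake is quite free.
- pedal_top (a point): Middle of the top face of the pedal, a black ribbed rubber plate 40 mm (front to back) x 44 mm wide (along the trolley's y) x 8 mm thick, on a flat steel stem in front of the deck. Level at joint value 0.30, its top then 76 mm above the counter; fully up 114 mm, braked about 30 to 64 mm. It can be pressed from above, or pinched by its two sides from above and lifted.
- pedal: The same pedal plate, origin at its middle; its y is along the trolley's y, z out of its top face. Its arm is 128 mm: the lever turns about a bar along the trolley's y at x -62, z +72 mm in the trolley's frame, the pedal pointing from the bar to the trolley's -x.
- trolley: Low stainless trolley, about 4.4 kg, loose on 60 mm castors that roll only along its y (at about 1 N when unbraked). Origin on the counter under the deck's middle, z up, pedal at its -x front. Deck 230 (x) x 200 (y) mm, top 112 mm up. 18 mm side guides along y, 176 mm apart, flared at the open +y end. End stop at -y: inner face at y -94, 22 mm high. Push hoop there, 263 mm up.
- shoes: The two rubber brake shoes under the front of the deck, one above each front wheel, carried by the lever. Origin on the lever's bar.
- wheel_left: The trolley's front castor wheel at +y, under the left shoe; origin at its centre.
- wheel_right: The trolley's front castor wheel at -y, under the right shoe; origin at its centre.
- pan_mid (a point): Middle of the lidded stainless pan, 33 mm above its underside. Rim 176 (x) x 162 (y) mm, its top 65 mm up; foot 150 x 136, body 156 x 142; lid with wire handle, 88 mm high over all; 0.64 to 0.96 kg, slides at about 2 N. Its axes are about the stand's. Home on the trolley, its foot touches the end stop, this point at y -26, z +145 mm in the trolley's frame.
- pan: The same pan: origin at the middle of its underside, z up.
- stand: Landing stand, a fixed stainless riser 230 (x) x 200 (y) mm, deck 115 mm above the counter (3 mm above the trolley's), 18 mm high side guides along y, 176 mm apart inside; open at both ends. Origin on the counter under its middle. The trolley is docked at its -y end across a gap of 3 to 9 mm.
- spice_jar: Bystander: brown glass jar, 54 mm across, 85 mm high, on the counter in front of the stand.
- mug: Bystander: white mug, 76 mm across, 90 mm high, on the counter at the trolley's right front.
- spatula: Bystander: spatula, 240 mm long, lying on the counter at the stand's left end.
- flan_dish: Bystander: round white fluted dish, 236 mm across, 32 mm high, at the left.
- squeeze_bottle: Bystander: yellow bottle, 62 mm across, 190 mm high, at the right.
- tub: Bystander: white tub with a blue lid, 178 by 128 mm, 80 mm high, at the far left.
Not all that is in view belongs to the job. Leave any orange or turquoise look-alike of the pan alone.

How it is judged:
By the outcome, as a careful person would: the job done as asked, in the order asked, and still so for the second after the job is handed in, with the robot touching nothing.
It also fails if it takes over 72 s, if anything falls off the work surface, if the arm or the gripper's body presses on something with over 40 N, if the wrist force passes 120 N, or if a joint passes its speed limit or range.

## Working session

There is one attempt and no reset: what is moved stays moved. The work goes in short steps, Python scripts to look and compute and a tool call to move; the robot and the scene stay as the last step left them, time stands still between calls to the robot, and variables do not carry over. Pictures are saved under pics/ and viewed, and the job is handed in when it is done.

Besides the shell and the picture viewer there is one more tool, called by a JSON object that holds its "name" and its "arguments". move_arm: Moves the arm, as the interface text tells. Its arguments: {"type":"object","properties":{"increments":{"type":"array"},"newtons":{"type":"number"}},"required":["increments"]}

```bash
mkdir -p pics; ls
python3 - <<'E'
from station import sensors,get_image,order,ctrl
import cv2
for n in ("scene","top"):
    d=get_image(n); cv2.imwrite(f"pics/{n}0.png",cv2.cvtColor(d["image"],cv2.COLOR_RGB2BGR)); print(n,d["K"],d["R"],d["t"])
print(sensors.get_obs(),ctrl.nose_length)
E
```

```text
pics
scene [[490.10265358   0.         254.71834613]
 [  0.         490.10265358 189.14656667]
 [  0.           0.           1.        ]] [[ 0.87349991  0.48654285 -0.01655196]
 [ 0.337975   -0.63054274 -0.69870506]
 [-0.35038667  0.60472465 -0.71521834]] [-0.44575761 -0.06756773  1.7825168 ]
top [[466.05786355   0.         246.280697  ]
 [  0.         466.05786355 195.41956276]
 [  0.           0.           1.        ]] [[ 0.01904826 -0.99977202  0.00964763]
 [-0.98268903 -0.02049957 -0.18412508]
 [ 0.18428088 -0.00597336 -0.98285547]] [-0.00840033  0.52454741  1.62261462]
{'t': 0.1, 'q': array([ 1.07998646e+00,  5.32935991e-02,  1.61415486e+00, -2.44867915e-05,
        1.47597237e+00, -1.18989440e-01]), 'dq': array([ 0.00120963, -0.00182978, -0.00397249,  0.00090351,  0.00173817,
        0.0002496 ]), 'effort': array([ 3.65999322e-04, -3.94904709e+01, -3.71364105e+01, -7.31076648e-05,
        3.92188944e-03,  7.08122457e-06]), 'tool_pos': array([0.22682035, 0.58182619, 0.2471853 ]), 'tool_rot': array([-5.80594576e-01, -3.08694102e+00,  2.75028099e-03]), 'contact_force': array([-0.35665044,  0.27421423,  0.24122262]), 'wrist_torque': array([ 0.02316612, -0.04268041,  0.02055079]), 'opening': 0.0852833692099358} 0.017
```

View pics/scene0.png

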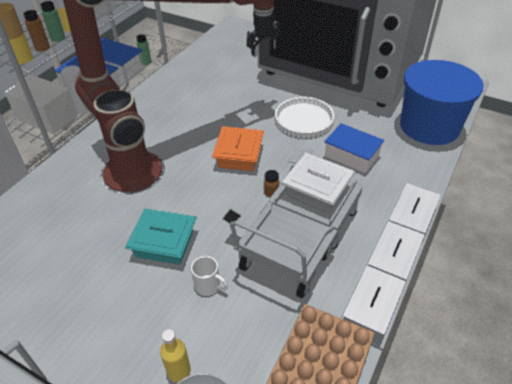

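View pics/top0.png

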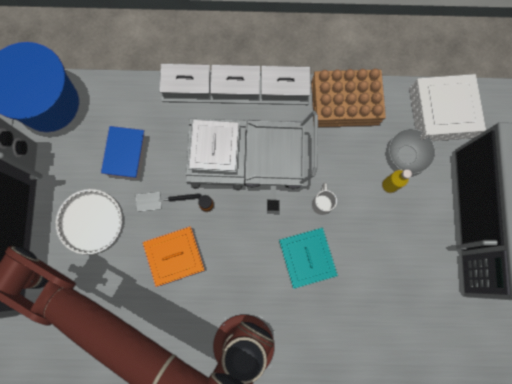

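The target is the steel lidded pan on the stand, at top px (215,147) and scene px (318,177). Things that could be mistaken for it:
- orange pan, top px (174,257)
- turquoise pan, top px (308,258)
- three white bins at the back, top px (185,80), (235,80) and (286,82)
- white stack, top px (450,105)

By the description it is the one on the stand. The pedal is the black plate at top px (273,206). I'll check both in a close crop.

Run:
```python
import cv2,numpy as np
a=cv2.imread("pics/top0.png")[105:225,175:335]; cv2.imwrite("pics/topc.png",cv2.resize(a,None,fx=5,fy=5,interpolation=cv2.INTER_CUBIC))
a=cv2.imread("pics/scene0.png")[145:300,215:370]; cv2.imwrite("pics/scc.png",cv2.resize(a,(600,600),interpolation=cv2.INTER_CUBIC))
```

```text
(no output)
```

View pics/topc.png

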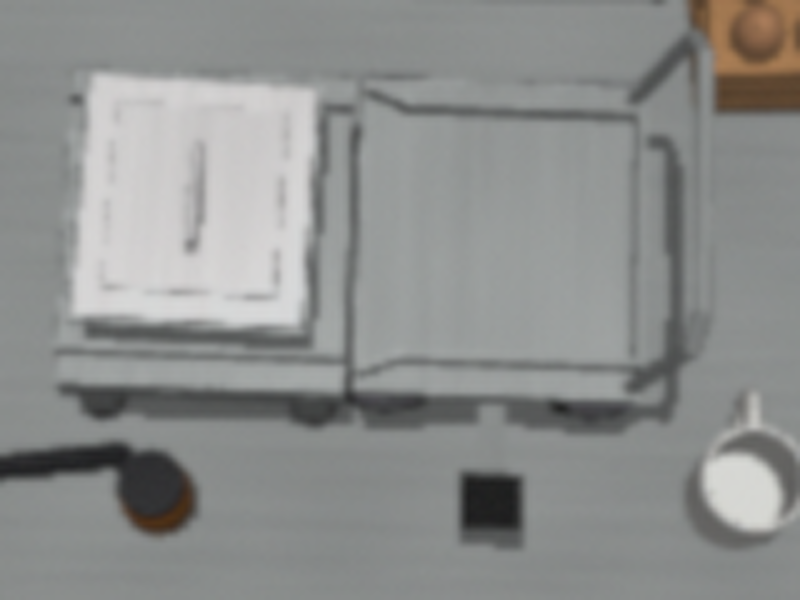

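View pics/scc.png

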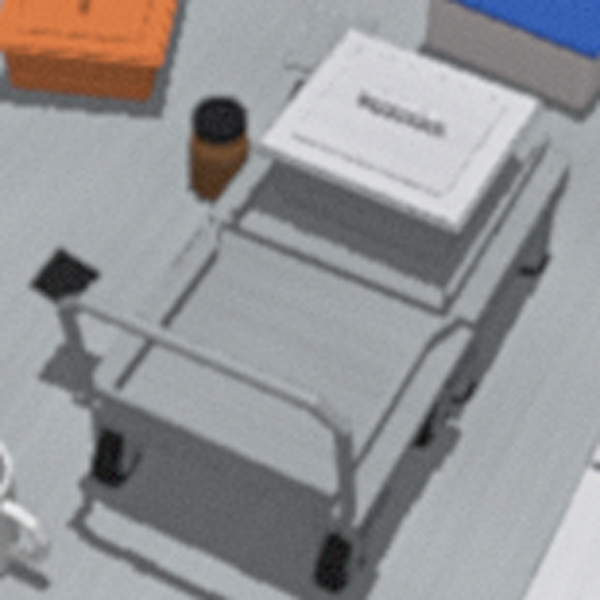

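```bash
cat > h.py <<'E'
import numpy as np,cv2
from station import sensors,get_image,order,ctrl
from scipy.spatial.transform import Rotation as Ro
def ray(d,u,v):
    R,t=d["R"],d["t"]; c=-R.T@t; return c,R.T@np.linalg.solve(d["K"],[u,v,1.])
def onz(d,u,v,z):
    c,r=ray(d,u,v); return c+r*(z-c[2])/r[2]
def tri(p):
    A=0;b=0
    for d,u,v in p:
        c,r=ray(d,u,v); r=r/np.linalg.norm(r); M=np.eye(3)-np.outer(r,r); A=A+M; b=b+M@c
    return np.linalg.solve(A,b)
def proj(d,X):
    c=d["K"]@(d["R"]@np.asarray(X)+d["t"]); return c[:2]/c[2]
def save(d,n): cv2.imwrite("pics/"+n,cv2.cvtColor(d["image"],cv2.COLOR_RGB2BGR))
E
python3 - <<'E'
from h import *
np.set_printoptions(precision=4,suppress=True)
T=get_image("top");S=get_image("scene")
tp=lambda u,v:((u+.5)/5-.5+175,(v+.5)/5-.5+105)
f=600/155
sp=lambda u,v:((u+.5)/f-.5+215,(v+.5)/f-.5+145)
# pedal by mask
def dark(d,x0,y0,x1,y1,th=60):
    m=(d["image"].max(2)<th); m[:y0]=0;m[y1:]=0;m[:,:x0]=0;m[:,x1:]=0
    ys,xs=np.nonzero(m); return xs.mean(),ys.mean(),len(xs)
a=dark(T,262,196,284,214);b=dark(S,222,207,242,224);print(a,b)
P=tri([(T,a[0],a[1]),(S,b[0],b[1])]);print("pedal",P,proj(T,P),proj(S,P))
print("pedal@z.11",onz(T,a[0],a[1],.11))
for n,u,v,z in [("trolFrontGuideInnerTop L",400,361,.13),("R",632,367,.13),("back L",405,106,.13),("backR",635,116,.13),("deckedge front",348,398,.112),("deck edge back",360,85,.112),("frontcornerR",632,400,.112),
 ("stand front guide L",60,350,.133),("stand front guide R",345,358,.133),
 ("pan TL",90,75,.18),("TR",318,90,.18),("BL",72,318,.18),("BR",305,328,.18),("hoop t",690,40,.263),("hoop b",702,330,.263),
 ("handle t",201,142,.203),("handle b",190,250,.203)]:
    print(n,onz(T,*tp(u,v),z))
print('scene')
for n,u,v,z in [("pan L",262,150,.18),("far",350,32,.18),("R",542,100,.18),("near",460,228,.18)]: print(n,onz(S,*sp(u,v),z))
E
```

```text
(np.float64(272.8482142857143), np.float64(205.3125), 112) (np.float64(231.1078431372549), np.float64(216.14705882352942), 102)
pedal [ 0.4814 -0.0906  0.1009] [272.9659 205.4586] [231.3172 216.1023]
pedal@z.11 [ 0.4804 -0.0896  0.11  ]
trolFrontGuideInnerTop L [ 0.575  -0.0248  0.13  ]
R [ 0.5742 -0.1843  0.13  ]
back L [ 0.7585 -0.0254  0.13  ]
backR [ 0.7547 -0.1869  0.13  ]
deckedge front [0.5521 0.0104 0.112 ]
deck edge back [0.7796 0.0064 0.112 ]
frontcornerR [ 0.5549 -0.1865  0.112 ]
stand front guide L [0.5771 0.2084 0.133 ]
stand front guide R [0.5757 0.013  0.133 ]
pan TL [0.7584 0.1903 0.18  ]
TR [0.7512 0.0351 0.18  ]
BL [0.5883 0.1955 0.18  ]
BR [0.5848 0.0401 0.18  ]
hoop t [ 0.7611 -0.2057  0.263 ]
hoop b [ 0.5686 -0.2119  0.263 ]
handle t [0.705  0.1119 0.203 ]
handle b [0.6304 0.1168 0.203 ]
scene
pan L [0.5883 0.0361 0.18  ]
far [0.59   0.1931 0.18  ]
R [0.7584 0.1908 0.18  ]
near [0.7548 0.0324 0.18  ]
```

```bash
cat >> h.py <<'E'
def goal(x,y,z,jaw=None):
    """tool-frame shift in cm and twist in deg to reach; jaw: wanted world angle (deg) of tool y, mod 180"""
    o=sensors.get_obs(); R=Ro.from_rotvec(o["tool_rot"]).as_matrix()
    s=R.T@(np.array([x,y,z])-o["tool_pos"])*100
    a=np.degrees(np.arctan2(R[1,1],R[0,1]))
    tw=None
    if jaw is not None:
        tw=-((jaw-a+90)%180-90)   # tool z down -> sign flips
    print("shift cm",s.round(2),"twist",tw,"jaw now",a.round(2),"z axis",R[:,2].round(3),"tcp",o["tool_pos"].round(4),"q6",o["q"][5].round(2),"t",o["t"])
E
python3 - <<'E'
from h import *
goal(.4805,-.09,.18,90)
goal(.4805,-.09,.18,0)
E
```

```text
shift cm [-48.04 -53.38   6.81] twist -21.303237813944108 jaw now 68.7 z axis [-0.001 -0.001 -1.   ] tcp [0.2269 0.582  0.2475] q6 -0.12 t 0.2
shift cm [-48.04 -53.38   6.81] twist 68.69676218605589 jaw now 68.7 z axis [-0.001 -0.001 -1.   ] tcp [0.2269 0.582  0.2475] q6 -0.12 t 0.2
```

{"name": "move_arm", "arguments": {"increments": [[-4.1,-4.6,0,-7,4],[-8.2,-9.2,0,-14,2],[-12.3,-13.8,0,-21.3,0],[-16.4,-18.4,0,-21.3,0],[-20.5,-23,0,-21.3,0]], "newtons": 30}}

```text
t: 0.82
tool_pos: [0.3347, 0.2917, 0.2482]
tool_rot: [-0.001, 3.141, 0.0]
contact_force: [1.4, 0.1, -0.8]
opening: 0.0001
```

```bash
python3 -c "
from h import *
goal(.4805,-.09,.20,90)"
```

```text
shift cm [-14.56 -38.18   4.83] twist 0.03610979110800372 jaw now 90.04 z axis [ 0.001  0.    -1.   ] tcp [0.3347 0.2917 0.2482] q6 -1.02 t 0.825
```

{"name": "move_arm", "arguments": {"increments": [[-2.2,-5.8,0,0,0],[-4.4,-11.5,0,0,0],[-6.6,-17.3,0,0,0],[-8.8,-23,0,0,0],[-10.5,-27.5,0.5,0,0]]}}

```text
t: 1.45
tool_pos: [0.4401, 0.0162, 0.2438]
tool_rot: [0.003, 3.14, -0.0]
contact_force: [0.5, 0.9, -0.2]
opening: -0.0002
```

```bash
python3 -c "
from h import *
goal(.4805,-.09,.16,90)"
```

```text
shift cm [ -4.05 -10.61   8.39] twist -0.09373292794040822 jaw now 89.91 z axis [ 0.002 -0.    -1.   ] tcp [0.4401 0.0162 0.2438] q6 -1.7 t 1.45
```

{"name": "move_arm", "arguments": {"increments": [[-2,-5.3,1,0,0],[-4,-10.6,3,0,0],[-4,-10.6,6,0,0],[-4,-10.6,8,0,0],[-4,-10.6,8,0,0]]}}

```text
t: 2.08
tool_pos: [0.478, -0.0872, 0.1611]
tool_rot: [-0.001, -3.137, -0.002]
contact_force: [0.1, 0.4, 0.1]
opening: -0.0001
```

```bash
python3 -c "
from h import *
goal(.4805,-.09,.15,90)
o=sensors.get_obs();p=o['tool_pos'];print(o['contact_force'])
for n in ('top','scene','wrist'):
    d=get_image(n)
    im=d['image'].copy()
    print(n,proj(d,p-[0,0,.017]))
    if n!='wrist':
        u,v=proj(d,[.48,-.09,.1]).astype(int); im=cv2.resize(im[v-40:v+40,u-50:u+50],None,fx=6,fy=6)
        print(u,v)
    cv2.imwrite(f'pics/{n}1.png',im[:,:,::-1])
"
```

```text
shift cm [-0.25 -0.28  1.1 ] twist -0.025268529284872443 jaw now 89.97 z axis [-0.004  0.002 -1.   ] tcp [ 0.478  -0.0872  0.1611] q6 -1.9 t 2.075
[0.07131645 0.42136641 0.11494164]
top [272.78266372 204.35026959]
272 205
scene [230.19387646 205.36797196]
231 215
wrist [253.84512303 241.24471704]
```

View pics/wrist1.png

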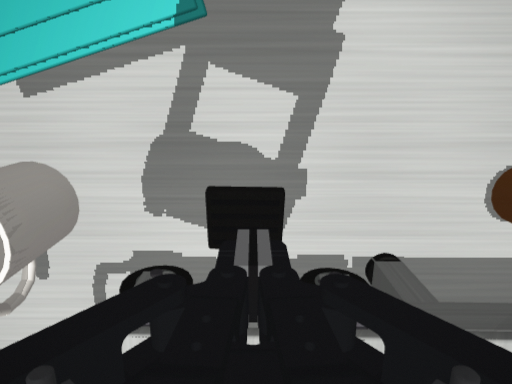

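View pics/scene1.png

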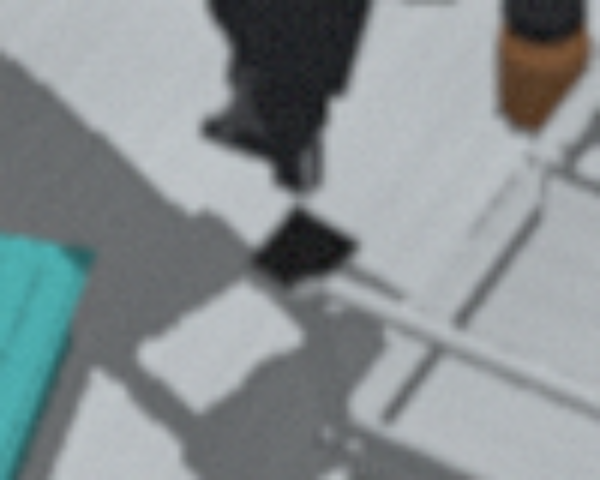

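The wrist view shows the pedal at px (206–284, 187–248), just below the closed fingertips at about (254,241). I'll cast those corners to the plate's plane.

```bash
python3 -c "
from h import *
d=get_image('wrist')
for u,v in [(207,187),(284,187),(207,248),(284,248),(245.5,217.5)]: print(onz(d,u,v,.105).round(4))
"
```

```text
[ 0.4632 -0.1133  0.105 ]
[ 0.4631 -0.0703  0.105 ]
[ 0.5001 -0.1146  0.105 ]
[ 0.5    -0.0694  0.105 ]
[ 0.4811 -0.0919  0.105 ]
```

{"name": "move_arm", "arguments": {"increments": [[-0.3,-0.45,1,0,0],[-0.3,-0.45,2,0,0],[-0.3,-0.45,2.8,0,0],[-0.3,-0.45,2.8,0,0]]}}

```text
t: 2.78
tool_pos: [0.4817, -0.0917, 0.1339]
tool_rot: [-0.0, -3.139, -0.001]
contact_force: [0.0, 0.6, 0.4]
opening: 0.0001
```

{"name": "move_arm", "arguments": {"increments": [[0,0,0.3,0,0],[0,0,0.6,0,0],[0,0,0.9,0,0],[0,0,1.2,0,0],[0,0,1.2,0,0]]}}

```text
t: 3.4
tool_pos: [0.4825, -0.092, 0.1234]
tool_rot: [0.0, 3.141, -0.0]
contact_force: [-0.3, -0.2, -1.1]
opening: -0.0003
```

{"name": "move_arm", "arguments": {"increments": [[0,0,0.2,0,0],[0,0,0.4,0,0],[0,0,0.6,0,0],[0,0,0.8,0,0],[0,0,0.8,0,0]]}}

```text
t: 4.03
tool_pos: [0.4825, -0.0921, 0.1155]
tool_rot: [0.0, -3.141, 0.001]
contact_force: [-2.2, -0.3, 3.7]
opening: -0.0004
```

{"name": "move_arm", "arguments": {"increments": [[0,0,0.2,0,0],[0,0,0.4,0,0],[0,0,0.6,0,0],[0,0,0.8,0,0],[0,0,0.8,0,0]]}}

```text
t: 4.65
tool_pos: [0.4824, -0.092, 0.107]
tool_rot: [-0.0, -3.142, 0.0]
contact_force: [-2.2, -0.0, 2.0]
opening: -0.0002
```

{"name": "move_arm", "arguments": {"increments": [[0,0,0.4,0,0],[0,0,0.8,0,0],[0,0,1.2,0,0],[0,0,1.6,0,0],[0,0,2.0,0,0]]}}

```text
t: 5.28
tool_pos: [0.4821, -0.092, 0.0871]
tool_rot: [0.0, -3.14, -0.0]
contact_force: [-4.1, -0.5, 5.7]
opening: -0.0001
```

{"name": "move_arm", "arguments": {"increments": [[0,0,0.1,0,0],[0,0,0.2,0,0],[0,0,0.3,0,0],[0,0,0.4,0,0],[0,0,0.4,0,0]]}}

```text
t: 5.9
tool_pos: [0.4825, -0.0919, 0.0831]
tool_rot: [0.0, 3.141, 0.0]
contact_force: [-2.4, 0.3, 2.7]
opening: 0.0004
```

{"name": "move_arm", "arguments": {"increments": [[0,0,0.1,0,0],[0,0,0.2,0,0],[0,0,0.3,0,0],[0,0,0.4,0,0]]}}

```text
t: 6.4
tool_pos: [0.4828, -0.092, 0.0794]
tool_rot: [0.0, 3.141, 0.0]
contact_force: [-2.3, -0.1, 4.1]
opening: -0.0
```

{"name": "move_arm", "arguments": {"increments": [[0,0,0.1,0,0],[0,0,0.2,0,0],[0,0,0.3,0,0]]}}

```text
t: 6.78
tool_pos: [0.483, -0.092, 0.0769]
tool_rot: [0.0, 3.141, -0.0]
contact_force: [-2.5, 0.9, 7.6]
opening: -0.0
```

{"name": "move_arm", "arguments": {"increments": [[0,0,0.1,0,0],[0,0,0.2,0,0],[0,0,0.3,0,0]]}}

```text
t: 7.15
tool_pos: [0.4832, -0.092, 0.0747]
tool_rot: [-0.0, 3.14, -0.0]
contact_force: [-4.9, 1.6, 12.6]
opening: 0.0
```

{"name": "move_arm", "arguments": {"increments": [[0,0,0.05,0,0],[0,0,0.05,0,0],[0,0,0.05,0,0]]}}

```text
t: 7.52
tool_pos: [0.4833, -0.0921, 0.0745]
tool_rot: [0.0, 3.14, -0.0]
contact_force: [-5.2, 1.2, 13.3]
opening: 0.0004
```

{"name": "move_arm", "arguments": {"increments": [[0,0,0.06,0,0],[0,0,0.06,0,0],[0,0,0.06,0,0]]}}

```text
t: 7.9
tool_pos: [0.4833, -0.0921, 0.074]
tool_rot: [-0.0, 3.14, -0.0]
contact_force: [-5.2, 2.0, 14.5]
opening: 0.0
```

{"name": "move_arm", "arguments": {"increments": [[0,0,-0.5,0,0],[0,0,-4,0,0],[0,0,-9,0,0],[0,0,-14,0,0],[0,0,-18.5,0,0]]}}

```text
t: 8.52
tool_pos: [0.4825, -0.0919, 0.2584]
tool_rot: [0.0, 3.141, -0.0]
contact_force: [0.1, 0.3, 1.0]
opening: 0.0003
```

```bash
python3 -c "
from h import *
goal(.667,.25,.26,0)
o=sensors.get_obs();print(o['contact_force'])
for n in ('top','scene','wrist'):
    d=get_image(n)
    im=d['image'].copy()
    if n=='wrist':
        for k in [(205,187)]: pass
    else:
        u,v=proj(d,[.52,-.04,.1]).astype(int); im=cv2.resize(im[v-50:v+50,u-60:u+60],None,fx=6,fy=6)
        print(n,u-60,v-50)
    cv2.imwrite(f'pics/{n}2.png',im[:,:,::-1])
"
```

```text
shift cm [-18.45  34.19  -0.15] twist 89.99799458435227 jaw now 90.0 z axis [ 0.001 -0.    -1.   ] tcp [ 0.4825 -0.0919  0.2584] q6 -1.91 t 8.525
[0.06514955 0.31048611 0.97383449]
top 198 144
scene 190 159
```

View pics/wrist2.png

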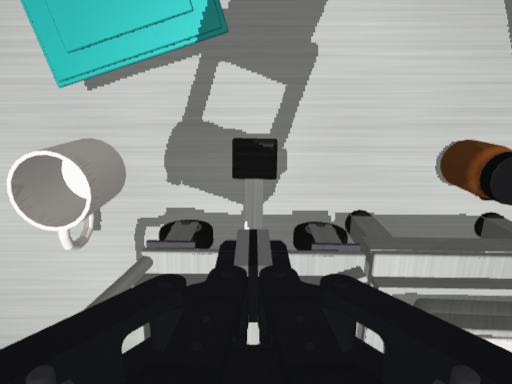

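View pics/scene2.png

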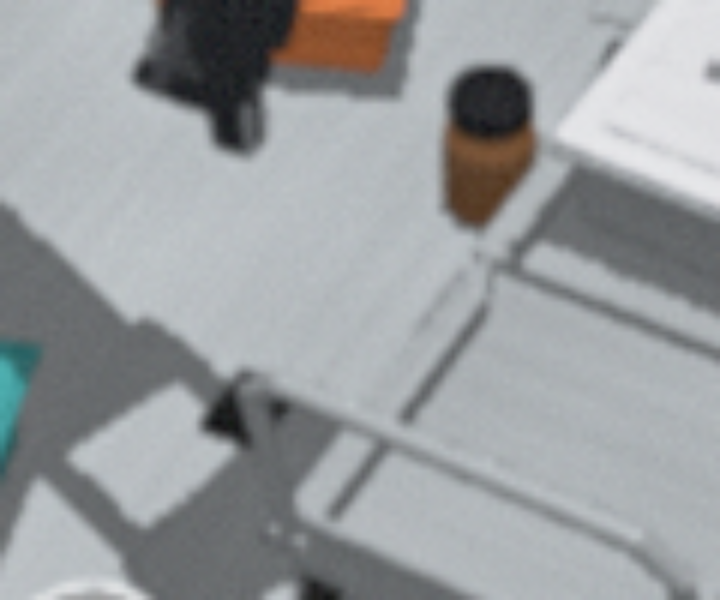

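{"name": "move_arm", "arguments": {"increments": [[-2,5,-0.2,10,4],[-5,10,-0.2,20,7],[-8,15,-0.2,30,7],[-11,20,-0.2,40,7],[-14,25,-0.2,50,7]]}}

```text
t: 9.3
tool_pos: [0.6225, 0.1599, 0.2561]
tool_rot: [-1.334, -2.841, 0.003]
contact_force: [0.2, -0.4, 0.5]
opening: 0.0701
```

```bash
python3 -c "
from h import *
goal(.667,.255,.26,-1)"
```

```text
shift cm [ 4.48  9.5  -0.4 ] twist 40.68205173224659 jaw now 39.68 z axis [-0.003 -0.001 -1.   ] tcp [0.6225 0.1599 0.2561] q6 -0.56 t 9.3
```

{"name": "move_arm", "arguments": {"increments": [[2,4.5,-0.4,10,7],[4.5,9.5,-0.4,20,7],[4.5,9.5,-0.4,30,7],[4.5,9.5,-0.4,40.7,7],[4.5,9.5,-0.4,40.7,7]]}}

```text
t: 9.93
tool_pos: [0.6656, 0.2536, 0.2601]
tool_rot: [-2.231, -2.209, 0.005]
contact_force: [0.4, 0.9, 0.6]
opening: 0.0702
```

```bash
python3 -c "
from h import *
goal(.667,.245,.16,-1)
for n in ('top','wrist'):
    d=get_image(n)
    im=d['image'].copy()
    if n=='top': im=cv2.resize(im[105:225,175:335],None,fx=5,fy=5,interpolation=cv2.INTER_CUBIC)
    cv2.imwrite(f'pics/{n}3.png',im[:,:,::-1])
"
```

```text
shift cm [-0.85  0.19 10.01] twist 0.4382689520132459 jaw now -0.56 z axis [-0.004 -0.001 -1.   ] tcp [0.6656 0.2536 0.2601] q6 0.27 t 9.925
```

View pics/wrist3.png

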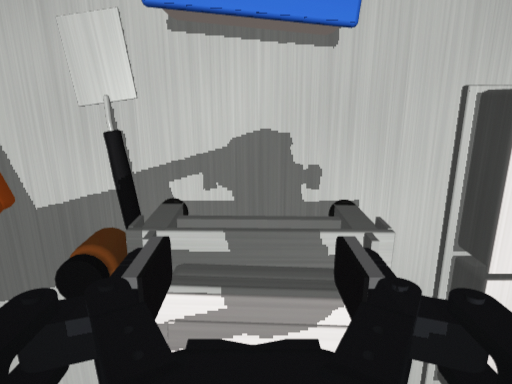

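View pics/top3.png

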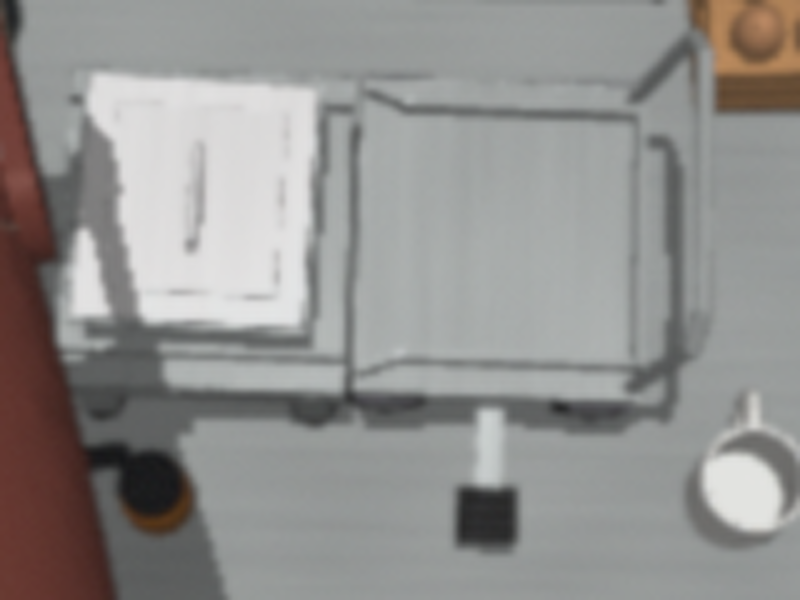

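{"name": "move_arm", "arguments": {"increments": [[-0.5,0.2,3,0.4,7],[-0.5,0.2,6,0.4,7],[-0.5,0.2,9,0.4,7],[-0.5,0.2,10,0.4,7],[-0.5,0.2,10,0.4,7]]}}

```text
t: 10.65
tool_pos: [0.6679, 0.2483, 0.1625]
tool_rot: [-2.241, -2.2, 0.002]
contact_force: [0.5, -0.0, 0.2]
opening: 0.0702
```

```bash
python3 -c "
from h import *
goal(.667,.225,.155,-1)
print(sensors.get_obs()['contact_force'])
for n in ('scene','wrist'):
    d=get_image(n)
    im=d['image'].copy()
    if n=='scene': im=cv2.resize(im[120:240,260:400],None,fx=5,fy=5,interpolation=cv2.INTER_CUBIC)
    cv2.imwrite(f'pics/{n}4.png',im[:,:,::-1])
"
```

```text
shift cm [-2.33 -0.05  0.75] twist -0.061634581314990555 jaw now -1.06 z axis [-0.001 -0.    -1.   ] tcp [0.6679 0.2483 0.1625] q6 0.27 t 10.65
[ 0.50523418 -0.00588898  0.23149832]
```

View pics/wrist4.png

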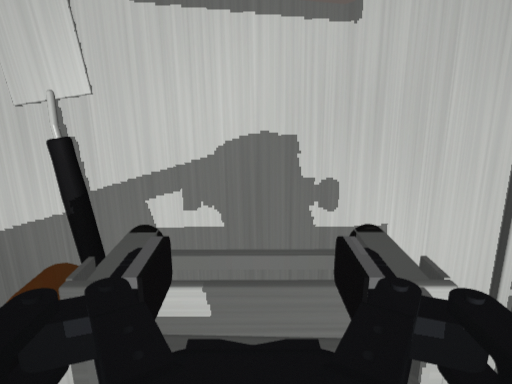

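View pics/scene4.png

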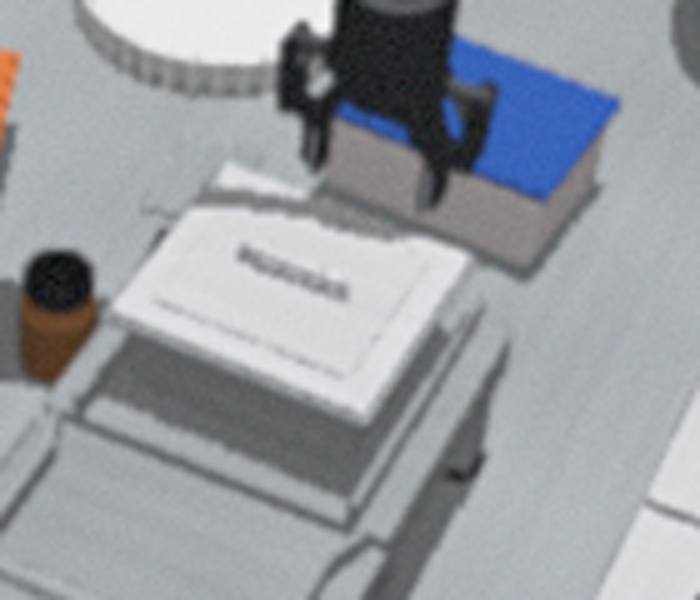

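{"name": "move_arm", "arguments": {"increments": [[-1,0,0.4,0,7],[-2,0,0.7,0,7],[-2.6,0,0.7,0,7],[-3.1,0,0.7,0,7],[-3.5,0,0.7,0,7]]}}

```text
t: 11.38
tool_pos: [0.6676, 0.2132, 0.1563]
tool_rot: [2.243, 2.2, 0.0]
contact_force: [0.3, -0.3, 0.1]
opening: 0.07
```

{"name": "move_arm", "arguments": {"increments": [[-0.3,0,0,0,7],[-0.6,0,0,0,7],[-0.9,0,0,0,7],[-1.2,0,0,0,7]]}}

```text
t: 11.88
tool_pos: [0.6671, 0.2021, 0.1562]
tool_rot: [-2.242, -2.2, -0.001]
contact_force: [-1.9, 2.7, 0.4]
opening: 0.07
```

{"name": "move_arm", "arguments": {"increments": [[-0.5,0,0,0,7],[-1,0,0,0,7],[-1.5,0,0,0,7],[-2,0,0,0,7],[-2.5,0,0,0,7]]}}

```text
t: 12.5
tool_pos: [0.6669, 0.1762, 0.1562]
tool_rot: [2.243, 2.2, 0.0]
contact_force: [-0.4, 2.3, -0.1]
opening: 0.0702
```

```bash
python3 -c "
from h import *
goal(.667,.225,.155,-1)
print(sensors.get_obs()['contact_force'])
d=get_image('top');im=d['image']
cv2.imwrite('pics/top5.png',cv2.resize(im[105:225,175:335],None,fx=5,fy=5,interpolation=cv2.INTER_CUBIC)[:,:,::-1])
"
```

```text
shift cm [ 4.88 -0.08  0.12] twist -0.10151860311518135 jaw now -1.1 z axis [ 0. -0. -1.] tcp [0.6669 0.1762 0.1562] q6 0.17 t 12.5
[-0.44666059  2.28024235 -0.14010128]
```

View pics/top5.png

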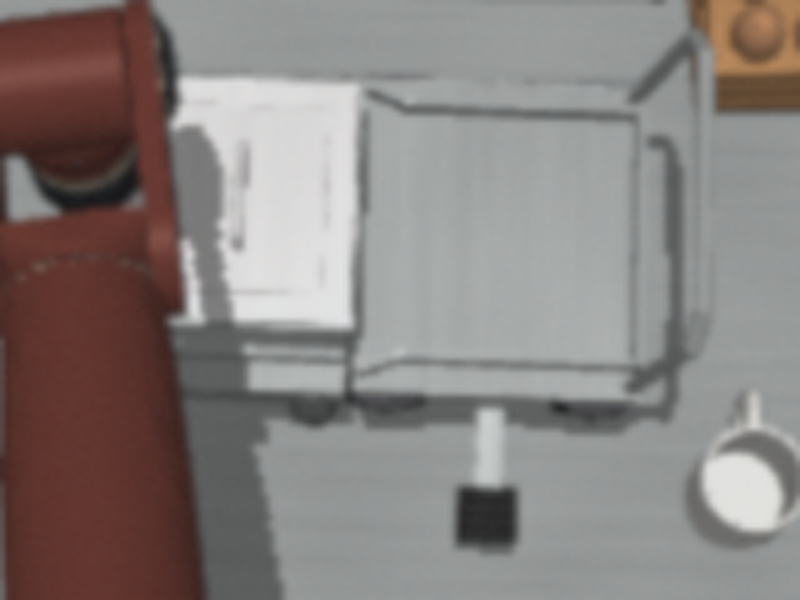

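{"name": "move_arm", "arguments": {"increments": [[-0.7,0,0,0,7],[-1.4,0,0,0,7],[-2.1,0,0,0,7],[-2.8,0,0,0,7],[-3.5,0,0,0,7]]}}

```text
t: 13.18
tool_pos: [0.6662, 0.141, 0.1562]
tool_rot: [-2.243, -2.2, 0.0]
contact_force: [0.7, 3.7, 0.0]
opening: 0.0699
```

{"name": "move_arm", "arguments": {"increments": [[-0.6,0,0,0,7],[-1.2,0,0,0,7],[-1.8,0,0,0,7],[-2.4,0,0,0,7],[-3,0,0,0,7]]}}

```text
t: 13.8
tool_pos: [0.6658, 0.1113, 0.1566]
tool_rot: [2.243, 2.2, 0.001]
contact_force: [0.0, 3.2, 2.0]
opening: 0.0702
```

```bash
python3 -c "
from h import *
goal(.667,.225,.155,-1)
print(sensors.get_obs()['contact_force'])
d=get_image('top');im=d['image']
cv2.imwrite('pics/top6.png',cv2.resize(im[105:225,175:335],None,fx=5,fy=5,interpolation=cv2.INTER_CUBIC)[:,:,::-1])
d=get_image('scene');im=d['image']
cv2.imwrite('pics/scene6.png',cv2.resize(im[145:300,215:370],(600,600),interpolation=cv2.INTER_CUBIC)[:,:,::-1])
"
```

```text
shift cm [11.37 -0.1   0.16] twist -0.10214396800390091 jaw now -1.1 z axis [ 0.001  0.    -1.   ] tcp [0.6658 0.1113 0.1566] q6 0.07 t 13.8
[2.51811967e-03 3.19213320e+00 1.99567011e+00]
```

View pics/top6.png

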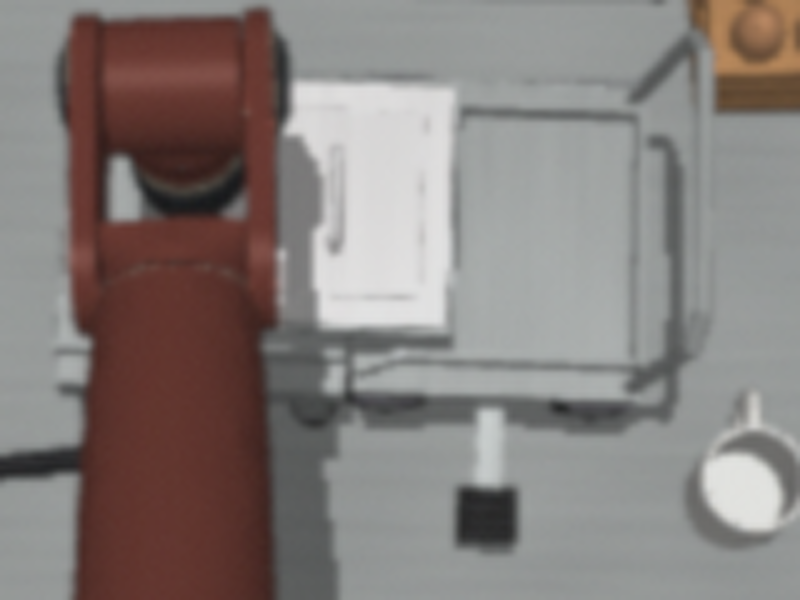

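View pics/scene6.png

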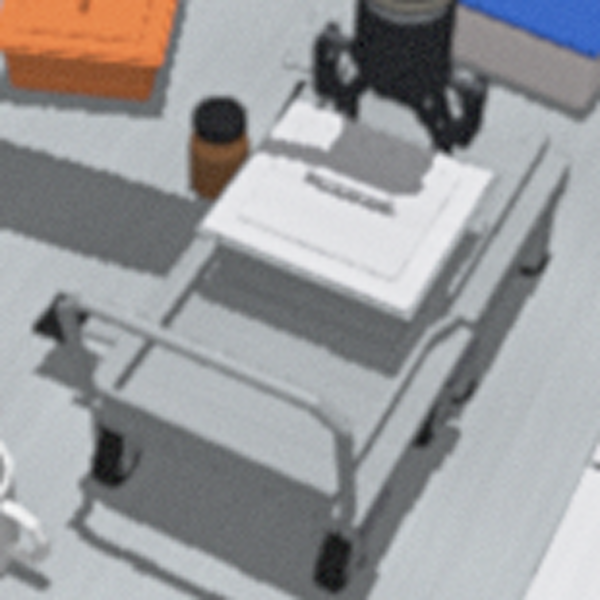

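{"name": "move_arm", "arguments": {"increments": [[-0.6,0,0,0,7],[-1.2,0,0,0,7],[-1.8,0,0,0,7],[-2.4,0,0,0,7],[-3,0,0,0,7]]}}

```text
t: 14.52
tool_pos: [0.6649, 0.0811, 0.156]
tool_rot: [-2.243, -2.2, 0.001]
contact_force: [-0.1, 2.6, -0.5]
opening: 0.07
```

{"name": "move_arm", "arguments": {"increments": [[-0.6,0,0,0,7],[-1.2,0,0,0,7],[-1.8,0,0,0,7],[-2.4,0,0,0,7],[-3,0,0,0,7]]}}

```text
t: 15.15
tool_pos: [0.6644, 0.0512, 0.1562]
tool_rot: [-2.243, -2.2, 0.0]
contact_force: [0.6, 3.4, -1.2]
opening: 0.0698
```

```bash
python3 -c "
from h import *
goal(.667,.225,.155,-1)
print(sensors.get_obs()['contact_force'])
d=get_image('top');im=d['image']
cv2.imwrite('pics/top7.png',cv2.resize(im[105:225,175:335],None,fx=5,fy=5,interpolation=cv2.INTER_CUBIC)[:,:,::-1])
"
```

```text
shift cm [17.38 -0.08  0.12] twist -0.1015229773101396 jaw now -1.1 z axis [-0.  0. -1.] tcp [0.6644 0.0512 0.1562] q6 -0.02 t 15.15
[ 0.64389952  3.35905497 -1.17714179]
```

View pics/top7.png

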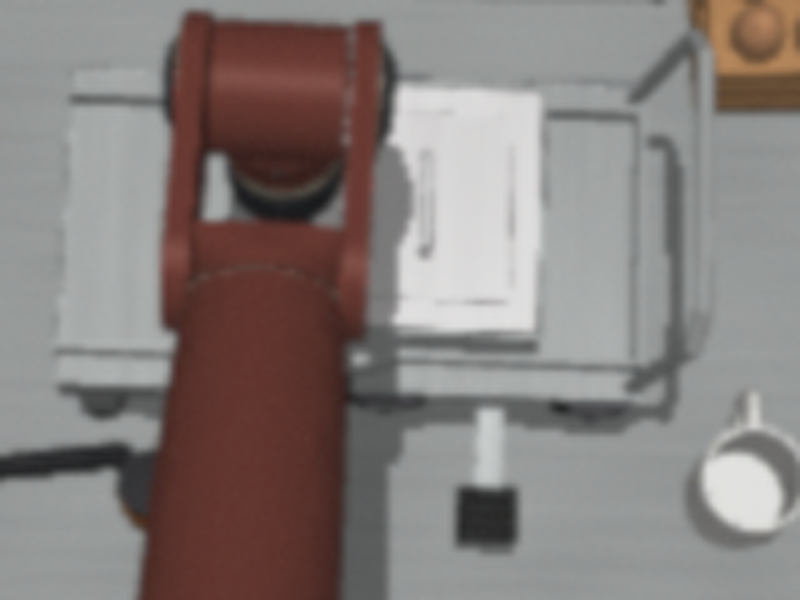

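{"name": "move_arm", "arguments": {"increments": [[-0.5,0,0,0,7],[-1,0,0,0,7],[-1.5,0,0,0,7],[-2,0,0,0,7],[-2.5,0,0,0,7]]}}

```text
t: 15.82
tool_pos: [0.664, 0.0262, 0.1563]
tool_rot: [-2.243, -2.2, -0.0]
contact_force: [-0.3, 2.4, -0.7]
opening: 0.0698
```

{"name": "move_arm", "arguments": {"increments": [[-0.5,0,0,0,7],[-1,0,0,0,7],[-1.5,0,0,0,7],[-2,0,0,0,7],[-2.5,0,0,0,7]]}}

```text
t: 16.45
tool_pos: [0.6635, 0.0012, 0.1563]
tool_rot: [2.243, 2.2, 0.0]
contact_force: [-0.9, 2.6, -0.5]
opening: 0.0703
```

{"name": "move_arm", "arguments": {"increments": [[-0.3,0,0,0,7],[-0.6,0,0,0,7],[-0.9,0,0,0,7],[-1.2,0,0,0,7]]}}

```text
t: 16.95
tool_pos: [0.6633, -0.0105, 0.1563]
tool_rot: [2.243, 2.2, 0.0]
contact_force: [0.2, 2.9, -1.5]
opening: 0.0703
```

Now 2 mm per row, then 1 mm, watching for the end stop.

{"name": "move_arm", "arguments": {"increments": [[-0.2,0,0,0,7],[-0.4,0,0,0,7],[-0.6,0,0,0,7],[-0.8,0,0,0,7]]}}

```text
t: 17.45
tool_pos: [0.6632, -0.0185, 0.1563]
tool_rot: [2.243, 2.2, 0.0]
contact_force: [-0.2, 2.3, 0.1]
opening: 0.0697
```

{"name": "move_arm", "arguments": {"increments": [[-0.1,0,0,0,7],[-0.2,0,0,0,7],[-0.3,0,0,0,7],[-0.4,0,0,0,7]]}}

```text
t: 17.95
tool_pos: [0.6631, -0.0225, 0.1562]
tool_rot: [-2.243, -2.2, 0.0]
contact_force: [0.5, 3.4, 0.1]
opening: 0.0699
```

```bash
python3 -c "
from h import *
goal(.667,.225,.155,-1)
print(sensors.get_obs()['contact_force'])
d=get_image('top');im=d['image']
cv2.imwrite('pics/top8.png',cv2.resize(im[105:225,175:335],None,fx=5,fy=5,interpolation=cv2.INTER_CUBIC)[:,:,::-1])
"
```

```text
shift cm [24.75 -0.08  0.12] twist -0.10007330745922616 jaw now -1.1 z axis [-0.  0. -1.] tcp [ 0.6631 -0.0225  0.1562] q6 -0.13 t 17.95
[0.4590218  3.38231041 0.14355314]
```

View pics/top8.png

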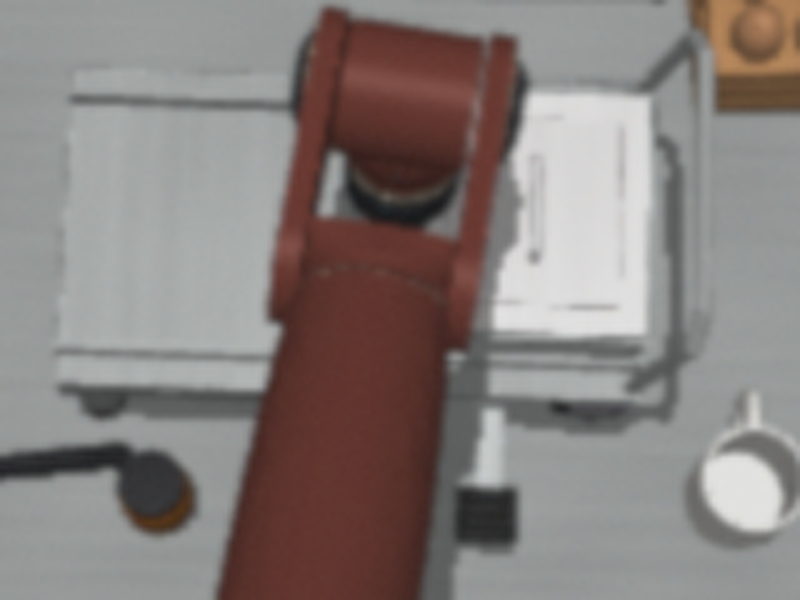

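{"name": "move_arm", "arguments": {"increments": [[-0.1,0,0,0,7],[-0.2,0,0,0,7],[-0.3,0,0,0,7]]}}

```text
t: 18.38
tool_pos: [0.663, -0.0255, 0.1562]
tool_rot: [2.243, 2.2, 0.0]
contact_force: [-0.1, 3.2, 0.1]
opening: 0.0702
```

{"name": "move_arm", "arguments": {"increments": [[-0.1,0,0,0,7],[-0.2,0,0,0,7]]}}

```text
t: 18.62
tool_pos: [0.663, -0.0275, 0.1563]
tool_rot: [2.243, 2.2, 0.0]
contact_force: [-0.5, 3.7, -0.7]
opening: 0.0699
```

{"name": "move_arm", "arguments": {"increments": [[-0.1,0,0,0,7],[-0.2,0,0,0,7]]}}

```text
t: 18.88
tool_pos: [0.6629, -0.0293, 0.1563]
tool_rot: [-2.242, -2.2, -0.001]
contact_force: [-0.6, 4.9, 1.3]
opening: 0.07
```

{"name": "move_arm", "arguments": {"increments": [[-0.05,0,0,0,7],[-0.1,0,0,0,7]]}}

```text
t: 19.12
tool_pos: [0.6628, -0.0295, 0.1563]
tool_rot: [-2.241, -2.199, -0.002]
contact_force: [-1.0, 6.9, 1.5]
opening: 0.0701
```

{"name": "move_arm", "arguments": {"increments": [[-0.05,0,0,0,7],[-0.05,0,0,0,7]]}}

```text
t: 19.38
tool_pos: [0.6627, -0.0296, 0.1563]
tool_rot: [-2.24, -2.199, -0.002]
contact_force: [-0.1, 6.5, 0.4]
opening: 0.07
```

{"name": "move_arm", "arguments": {"increments": [[-0.05,0,0,0,7],[-0.1,0,0,0,7],[-0.1,0,0,0,7]]}}

```text
t: 19.75
tool_pos: [0.6627, -0.0298, 0.1563]
tool_rot: [-2.239, -2.199, -0.004]
contact_force: [-1.3, 9.4, 2.3]
opening: 0.0703
```

{"name": "move_arm", "arguments": {"increments": [[0.5,0,0,0,7],[2,0,0,0,7],[4,0,0,0,7],[5,0,-5,0,7],[5,0,-10,0,7]]}}

```text
t: 20.38
tool_pos: [0.6633, 0.0199, 0.2563]
tool_rot: [-2.24, -2.201, 0.002]
contact_force: [0.3, -0.9, 0.8]
opening: 0.0702
```

```bash
python3 -c "
from h import *
goal(.483,-.0925,.22,90)
print(sensors.get_obs()['contact_force'])
d=get_image('top');im=d['image']
cv2.imwrite('pics/top9.png',cv2.resize(im[105:225,175:335],None,fx=5,fy=5,interpolation=cv2.INTER_CUBIC)[:,:,::-1])
d=get_image('scene');im=d['image']
cv2.imwrite('pics/scene9.png',cv2.resize(im[145:300,215:370],(600,600),interpolation=cv2.INTER_CUBIC)[:,:,::-1])
"
```

```text
shift cm [-11.56 -17.82   3.67] twist 88.9941799180572 jaw now -1.01 z axis [-0.002  0.    -1.   ] tcp [0.6633 0.0199 0.2563] q6 -0.06 t 20.375
[ 0.25760401 -0.94051365  0.78000395]
```

View pics/top9.png

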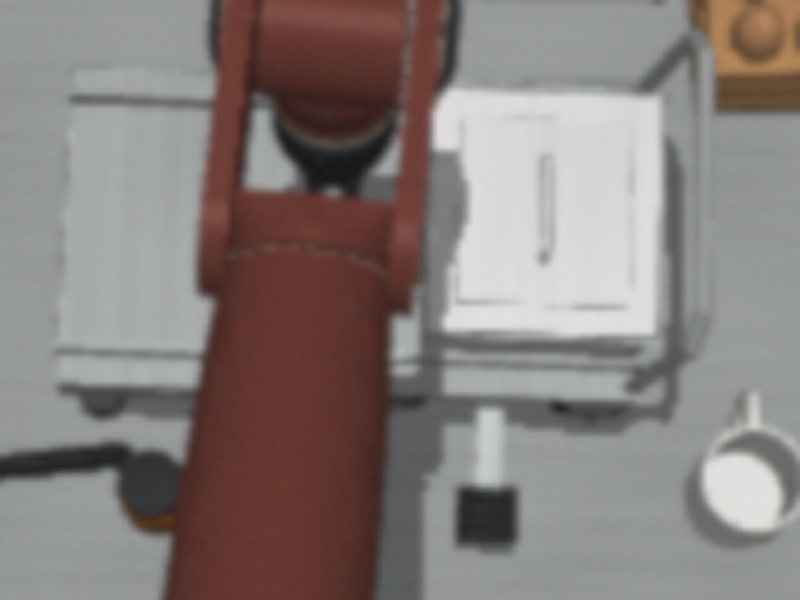

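View pics/scene9.png

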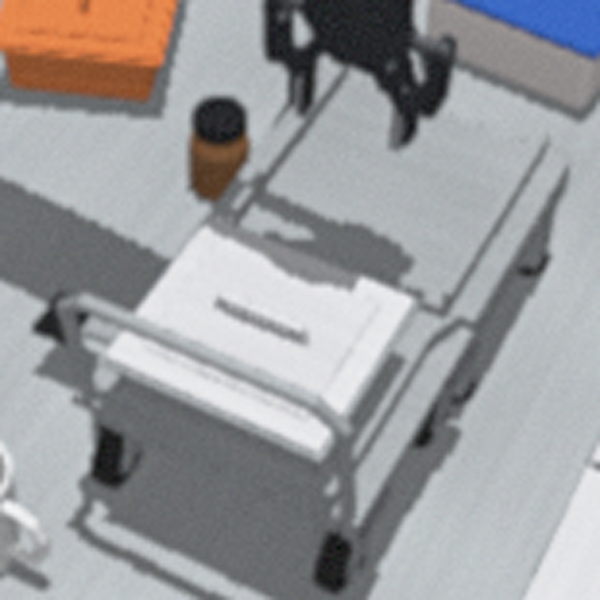

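{"name": "move_arm", "arguments": {"increments": [[-2,-3,0,-10,6],[-4.5,-7,0,-20,6],[-7,-11,0,-30,6],[-9,-14.5,0,-40,6],[-11.5,-17.8,1,-50,6]]}}

```text
t: 21.1
tool_pos: [0.483, -0.0935, 0.2468]
tool_rot: [1.092, 2.943, -0.001]
contact_force: [-0.1, -1.2, -0.4]
opening: 0.0599
```

```bash
python3 -c "
from h import *
goal(.483,-.0925,.22,89.2)"
```

```text
shift cm [0.07 0.07 2.68] twist -39.91312161917176 jaw now 49.29 z axis [ 0.002 -0.001 -1.   ] tcp [ 0.483  -0.0935  0.2468] q6 -1.2 t 21.1
```

{"name": "move_arm", "arguments": {"increments": [[0,0,0,-10,6],[0,0,1,-20,6],[0,0,2,-30,6],[0,0,3,-40,6],[0,0,5,-40,6]]}}

```text
t: 21.72
tool_pos: [0.4843, -0.0932, 0.1962]
tool_rot: [0.033, 3.139, -0.001]
contact_force: [-0.2, 0.1, 0.1]
opening: 0.0601
```

```bash
python3 -c "
from h import *
goal(.483,-.0925,.09,89.2)
d=get_image('wrist');cv2.imwrite('pics/wrist10.png',d['image'][:,:,::-1])
im=d['image'];m=(im.max(2)<50)[60:260,200:310];ys,xs=np.nonzero(m);print(xs.min()+200,xs.max()+200,ys.min()+60)
"
```

```text
shift cm [ 0.15  0.08 10.62] twist -0.39049095860741545 jaw now 88.81 z axis [ 0.002 -0.001 -1.   ] tcp [ 0.4843 -0.0932  0.1962] q6 -1.89 t 21.725
200 309 152
```

View pics/wrist10.png

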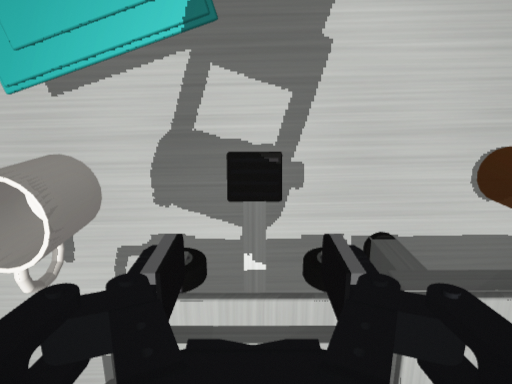

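```bash
python3 -c "
from h import *
d=get_image('wrist')
for u,v in [(227.5,152),(282,152),(228,201),(282,201),(254.8,176.5),(246,215),(266,215)]: print(onz(d,u,v,.058).round(4))
"
```

```text
[ 0.4561 -0.1113  0.058 ]
[ 0.4569 -0.0698  0.058 ]
[ 0.495  -0.1124  0.058 ]
[ 0.4959 -0.0697  0.058 ]
[ 0.4756 -0.0908  0.058 ]
[ 0.507  -0.0985  0.058 ]
[ 0.5073 -0.0825  0.058 ]
```

{"name": "move_arm", "arguments": {"increments": [[0.6,0.22,3,-0.4,6],[0.6,0.22,7,-0.4,6],[0.6,0.22,11,-0.4,6],[0.6,0.22,14,-0.4,6],[0.6,0.22,14,-0.4,6]], "newtons": 20}}

```text
t: 22.45
tool_pos: [0.4755, -0.0903, 0.0536]
tool_rot: [-0.021, -3.136, -0.003]
contact_force: [0.3, -0.0, -0.4]
opening: 0.0601
```

```bash
python3 -c "
from h import *
goal(.478,-.091,.056,89.2)
print(sensors.get_obs()['contact_force'])
d=get_image('wrist');cv2.imwrite('pics/wrist11.png',d['image'][:,:,::-1])
"
```

```text
shift cm [-0.25 -0.07 -0.24] twist 0.016125267342133043 jaw now 89.22 z axis [-0.006  0.002 -1.   ] tcp [ 0.4755 -0.0903  0.0536] q6 -1.9 t 22.45
[ 0.25671417 -0.03669379 -0.40871511]
```

View pics/wrist11.png

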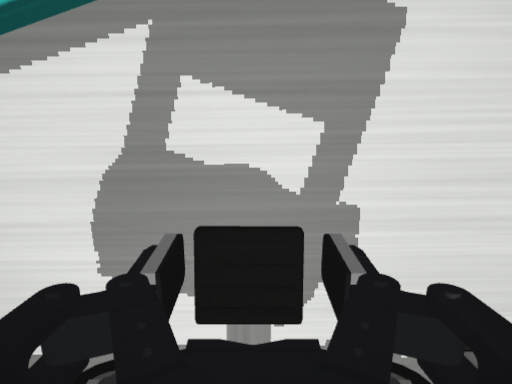

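```bash
python3 -c "
from h import *
d=get_image('wrist')
for u,v in [(195,227),(303,227),(195,322),(303,322)]: print(onz(d,u,v,.057).round(4))
print(sensors.get_obs()['tool_pos'])
"
```

```text
[ 0.46   -0.1133  0.057 ]
[ 0.4605 -0.0714  0.057 ]
[ 0.5024 -0.1156  0.057 ]
[ 0.503  -0.0703  0.057 ]
[ 0.47826252 -0.0912723   0.05705324]
```

{"name": "move_arm", "arguments": {"increments": [[-0.2,-0.12,0,0,6],[-0.2,-0.12,0,0,5],[-0.2,-0.12,0,0,4.6],[-0.2,-0.12,0,0,4.6]]}}

```text
t: 23.05
tool_pos: [0.4798, -0.0924, 0.0565]
tool_rot: [0.019, 3.141, -0.0]
contact_force: [-0.2, -0.0, -0.1]
opening: 0.046
```

{"name": "move_arm", "arguments": {"increments": [[0,0,0,0,4.3],[0,0,0,0,4],[0,0,0,0,3.5],[0,0,0,0,3.5]], "newtons": 20}}

```text
t: 23.55
tool_pos: [0.4798, -0.0922, 0.0565]
tool_rot: [0.019, 3.142, 0.001]
contact_force: [-1.8, 3.0, 6.4]
opening: 0.0436
```

{"name": "move_arm", "arguments": {"increments": [[0,0,-0.2,0,3.5],[0,0,-0.5,0,3.5],[0,0,-0.9,0,3.5],[0.05,0,-1.3,0,3.5],[0.05,0,-1.7,0,3.5]]}}

```text
t: 24.18
tool_pos: [0.4782, -0.0922, 0.0725]
tool_rot: [-0.019, -3.139, -0.001]
contact_force: [3.2, 1.1, -10.8]
opening: 0.0434
```

{"name": "move_arm", "arguments": {"increments": [[0,0,-0.4,0,3.5],[0,0,-0.8,0,3.5],[0,0,-1.2,0,3.5],[-0.05,0,-1.6,0,3.5],[-0.1,0,-2,0,3.5]]}}

```text
t: 24.8
tool_pos: [0.4796, -0.0923, 0.0931]
tool_rot: [-0.019, -3.14, -0.001]
contact_force: [1.0, -0.1, -11.7]
opening: 0.0436
```

```bash
python3 -c "
from h import *
o=sensors.get_obs();print(o['contact_force'],o['tool_pos'],o['opening'])
d=get_image('wrist');cv2.imwrite('pics/wrist12.png',d['image'][:,:,::-1])
d=get_image('scene');im=d['image']
cv2.imwrite('pics/scene12.png',cv2.resize(im[145:300,215:370],(600,600),interpolation=cv2.INTER_CUBIC)[:,:,::-1])
"
```

```text
[  1.00165486  -0.05007468 -11.65277373] [ 0.47964918 -0.09226079  0.0931123 ] 0.04360891449034339
```

View pics/wrist12.png

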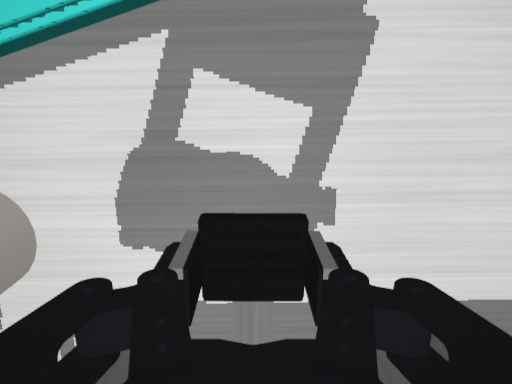

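View pics/scene12.png

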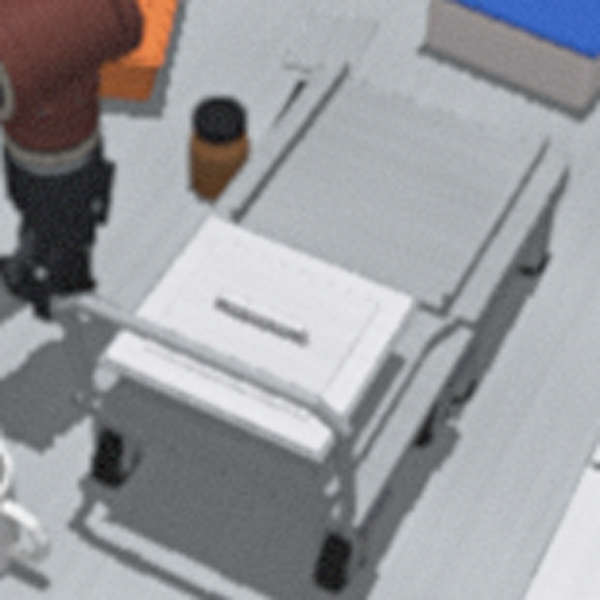

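{"name": "move_arm", "arguments": {"increments": [[0,0,-0.3,0,3.5],[-0.05,0,-0.6,0,3.5],[-0.05,0,-0.9,0,3.5],[-0.1,0,-1.2,0,3.5],[-0.1,0,-1.2,0,3.5]]}}

```text
t: 25.52
tool_pos: [0.482, -0.0926, 0.1061]
tool_rot: [0.019, 3.14, -0.001]
contact_force: [2.7, 1.5, -9.2]
opening: 0.0436
```

{"name": "move_arm", "arguments": {"increments": [[0,0,0,0,4.6],[0,0,0,0,5.2],[0,0,0,0,6],[0,0,0,0,6]]}}

```text
t: 26.02
tool_pos: [0.4815, -0.0926, 0.1057]
tool_rot: [0.019, 3.141, -0.001]
contact_force: [-1.1, -0.3, -0.5]
opening: 0.0601
```

{"name": "move_arm", "arguments": {"increments": [[0,0,-1,0,6],[0,0,-3,0,6],[0,0,-7,0,6],[0,0,-11,0,6],[0,0,-13,0,6]]}}

```text
t: 26.65
tool_pos: [0.4822, -0.0928, 0.2386]
tool_rot: [0.019, 3.137, -0.002]
contact_force: [-1.1, 0.8, 0.0]
opening: 0.0601
```

```bash
python3 -c "
from h import *
o=sensors.get_obs();print(o['contact_force'],o['tool_pos'],o['opening'],o['t'])
d=get_image('wrist');cv2.imwrite('pics/wrist13.png',d['image'][:,:,::-1])
d=get_image('scene');im=d['image']
cv2.imwrite('pics/scene13.png',cv2.resize(im[145:300,215:370],(600,600),interpolation=cv2.INTER_CUBIC)[:,:,::-1])
"
```

```text
[-1.10040388  0.76729298  0.01750158] [ 0.48216963 -0.09276406  0.2385882 ] 0.060090207741859164 26.65
```

View pics/wrist13.png

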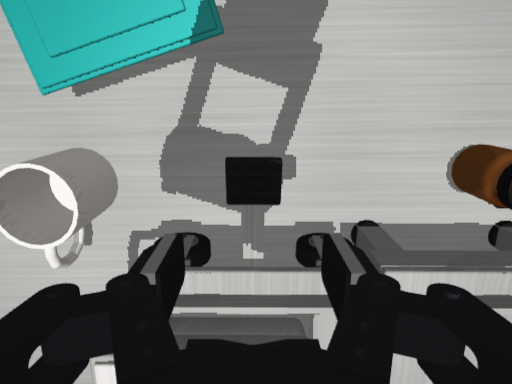

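View pics/scene13.png

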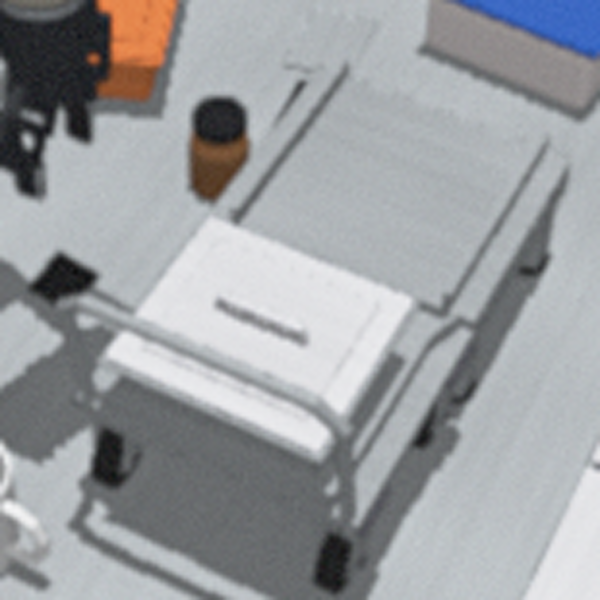

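The pedal is back up, at crop px (63,277) against (65,275) at the start. The pan is home and the trolley hasn't moved. I'll back the arm well clear and measure.

{"name": "move_arm", "arguments": {"increments": [[3,3,-1,0,6],[6,8,-1,0,6],[8,13,-1,0,6],[9,18,-1,0,6],[9,18,-1,0,6]]}}

```text
t: 27.38
tool_pos: [0.3918, 0.0911, 0.2432]
tool_rot: [-0.01, -3.139, -0.0]
contact_force: [0.3, -0.1, 0.3]
opening: 0.0601
```

Run:
```python
from h import *
np.set_printoptions(precision=4,suppress=True)
T=get_image("top");S=get_image("scene")
def dark(d,x0,y0,x1,y1,th=60):
    m=(d["image"].max(2)<th); m[:y0]=0;m[y1:]=0;m[:,:x0]=0;m[:,x1:]=0
    ys,xs=np.nonzero(m); return xs.mean(),ys.mean(),len(xs)
a=dark(T,262,196,284,214);b=dark(S,222,207,242,224);print(a,b)
P=tri([(T,a[0],a[1]),(S,b[0],b[1])]);print("pedal",P,proj(T,P),proj(S,P))
o=sensors.get_obs();print(o['contact_force'],o['tool_pos'],o['t'])
cv2.imwrite('pics/top14.png',cv2.resize(T['image'][105:225,175:335],None,fx=5,fy=5,interpolation=cv2.INTER_CUBIC)[:,:,::-1])
```

```text
(np.float64(272.9074074074074), np.float64(205.5), 108) (np.float64(230.89), np.float64(216.33), 100)
pedal [ 0.4809 -0.0909  0.1001] [273.0366 205.6603] [231.1197 216.2809]
[ 0.0379 -0.2369  0.6487] [0.3928 0.0888 0.2436] 27.475
```

View pics/top14.png

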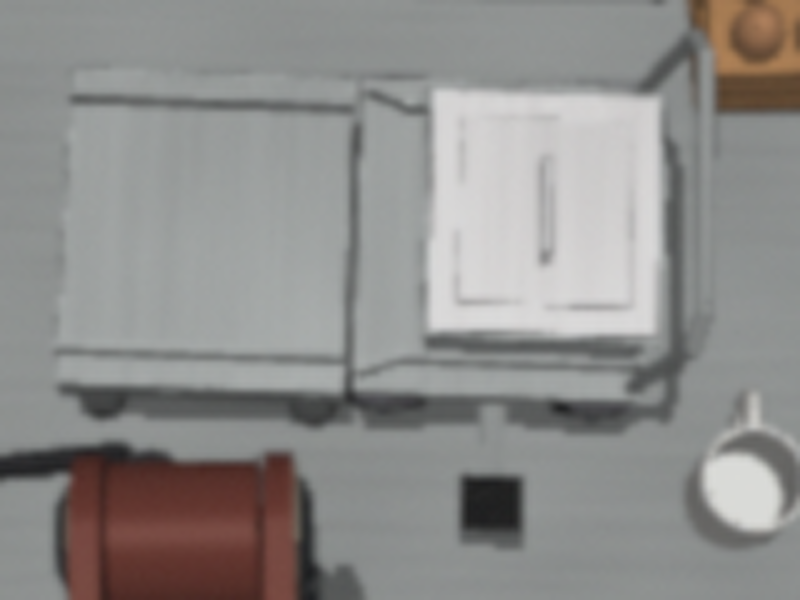

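```bash
python3 -c "
from h import *
print(order.finish_job())"
```

```text
the job is handed in; nothing more can be done
None
```

The job is done and handed in at about 27.5 s of the 72 s allowed; no verdict was reported.

- **Brake on:** I pressed the pedal from above until the shoes bit. The last press read 14.5 N straight down, about 15.5 N in all with the sideways drag. The pedal stayed down when I let go, and the trolley did not move while it was loaded.
- **Pan across:** I slid the pan over with two open fingers behind its rim, at about 2 to 4 N. At the end stop the push rose to 9.4 N with almost no further travel, so I backed off.
- **Brake off:** I pinched the pedal by its sides at 20 N, lifted it with about 12 N at most, let go and moved clear.

**Last checks:**
- **Pedal:** it sits at z 0.100 m, against 0.101 m at the start. That makes the lever angle about 0.1, well below the 0.2 where the brake is free.
- **Pan:** its middle is at about y -0.119 m, against -0.118 m expected for home. That figure is a rough scaling from the top picture, good to a couple of mm. The pan looks level and square.
- **Trolley and bystanders:** the trolley and the docking gap look unchanged, and so do the mug, jar and spatula in the pictures taken along the way. In the last close crop the arm hid the jar and part of the spatula. I did not re-check the flan dish, bottle or tub in a final full view, but the arm stayed clear of them.

No check failed or disagreed. Forces were read mainly at the end of each move, so brief peaks in between were not seen.

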